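# Box the finished pendants and snap the lid home

## Task

Collect the two garnet pendants from the finisher's catch tray into the round turquoise box, each in an empty compartment of its own so that they cannot scratch each other; the polishing cones stay in the tray, the jade pendant stays in its compartment, and the other things on the bench stay where they are. Then set the clear lid on the box's centre stud and press straight down on it until it clicks and sits flat on the rim all round. Keep bearing down after the click, about as hard as it took to click it, and finish like that, still pressing the lid down onto the box: do not let go.

Things in the scene. Friction and masses are not known exactly. Their poses are not given: they have to be found in the camera images.
- catch_tray: Grey catch tray under the chute of the green bowl finisher, fixed; 190 mm along its own x, 180 mm along its y, walls 3 mm thick and 16 mm high. Origin: centre of its underside, on the bench; the floor inside is 3 mm above. The chute comes from its +y side and ends just inside that wall, 65 mm up.
- pendant_a_mid (a point): Round flat silver pendant, 24 mm across, 11 mm thick, 22 g, half its face set with dark red garnets; a wire bail reaches 20 mm out from the centre along its own +x. This point is its centre, 5.5 mm above its underside. Lies flat in the catch tray, 90 mm or more from the other garnet pendant along the tray's x (either may be the one nearer +x), with 30 mm or more free beside it along the tray's y.
- pendant_b_mid (a point): The second garnet pendant, just like the first (24 mm across, 11 mm thick, this point at its centre), also lying flat in the catch tray.
- jade_pendant_mid (a point): Pendant of the same make and size with green jade stones, already stored in the round box, in the compartment on the box's own -x, -y side. Leave it there.
- round_box: Round turquoise box, loose, 0.25 kg, open on top: 124 mm outside diameter, rim 30 mm up, walls and floor 3 mm. Origin: centre of its underside, z up. Dividers 2.5 mm thick, nearly rim high, run out along its own +x, -x, +y, -y and make four compartments, their middles 25 mm in x and 25 mm in y from the centre (four sign pairs; -x, -y has the jade pendant, three are empty).
- stud_nose (a point): Tip of the white split snap stud in the middle of the round box, 48 mm above the box's underside. The stud is four spring fingers that taper up to a round nose, 10 mm across at the top, and swell to barbs, 25 mm across, widest 36.5 mm above the box's underside.
- lid_hub (a point): Turquoise hub of the clear snap lid: a straight round knob, 34 mm diameter, from the plate's top (3 mm) to 30 mm above the plate's underside. This point is on the hub's axis, 16.5 mm above the plate's underside. The lid lies loose on the mat, hub up, 60 g. With the lid clicked home this point is 46.5 mm above the box's underside.
- lid: The same lid: clear plate 126 mm across, 3 mm thick; origin at the middle of its underside, z up. The hub is hollow below (mouth 20 mm) and goes over the stud, turned any way. It first rests with the plate about 10 mm above the rim; pressed, the push grows to some 10 to 15 N, drops with a click 4 mm above the rim, then the plate lands on the rim. 25 N harms nothing.
- cone0: Blue polishing cone, 20 mm across the base and 18 mm high, standing in the catch tray; origin under its centre. It stays in the tray.
- cone1: Another such cone in the catch tray; it stays there too.
- pliers: Pliers with red handles, 150 mm long, 12 mm high, lying on the bench; origin at the pivot. Leave alone.
- wire_spool: Black spool of copper wire, 52 mm across, 28 mm high, on the bench; origin under its centre. Leave alone.
- polish_tin: Flat tin with a red lid, 62 mm across, 22 mm high, on the bench; origin under its centre. Leave alone.
- bead_vial: Amber vial with a white cap, 28 mm across, 60 mm high, on the bench; origin under its centre. Leave alone.
- bead_mat: Grey bead mat, fixed to the bench, 270 by 570 mm, 3 mm thick; origin: centre of its underside, on the bench. The round box and its lid stand on it.

How it is judged (in metres and radians):
On the way, in this order (a step that is already met when the one before it is completed fails the run):
1. both garnet pendants lie in the round box, each in an empty compartment of its own (horizontal distance between each of pendant_a_mid, pendant_b_mid and round_box below 0.058 m and z of pendant_a_mid in the frame of round_box between 0.003 and 0.024 m and z of pendant_b_mid in the frame of round_box between 0.003 and 0.024 m and (x of pendant_a_mid in the frame of round_box above 0.001 m or y of pendant_a_mid in the frame of round_box above 0.001 m) and (x of pendant_b_mid in the frame of round_box above 0.001 m or y of pendant_b_mid in the frame of round_box above 0.001 m) and ((x of pendant_a_mid in the frame of round_box above 0.001 m and x of pendant_b_mid in the frame of round_box below -0.001 m) or (x of pendant_a_mid in the frame of round_box below -0.001 m and x of pendant_b_mid in the frame of round_box above 0.001 m) or (y of pendant_a_mid in the frame of round_box above 0.001 m and y of pendant_b_mid in the frame of round_box below -0.001 m) or (y of pendant_a_mid in the frame of round_box below -0.001 m and y of pendant_b_mid in the frame of round_box above 0.001 m)) and not (z of lid_hub in the frame of round_box between 0.044 and 0.048 m and horizontal distance between lid and round_box below 0.003 m and angle between the z axis of lid and the z axis of round_box, either way round below 0.04 rad)), for 0.2 s.
2. the lid has clicked over the stud and sits flat on the rim (z of lid_hub in the frame of round_box between 0.044 and 0.048 m and horizontal distance between lid and round_box below 0.003 m and angle between the z axis of lid and the z axis of round_box, either way round below 0.04 rad), for 0.2 s.
At the end, for the whole second after the job is handed in: Garnet pendants in two different compartments, jade still alone in its own, cones in the tray. Lid clicked on: within 1.5 mm of the rim, 3 mm of the box axis, 0.04 rad of level. Fingers still on the lid (over 2 N), pressing the box on the mat with over 11 N, weight included (all of step 2 and horizontal distance between each of pendant_a_mid, pendant_b_mid, jade_pendant_mid and round_box below 0.058 m and z of pendant_a_mid in the frame of round_box between 0.003 and 0.024 m and z of pendant_b_mid in the frame of round_box between 0.003 and 0.024 m and (x of pendant_a_mid in the frame of round_box above 0.001 m or y of pendant_a_mid in the frame of round_box above 0.001 m) and (x of pendant_b_mid in the frame of round_box above 0.001 m or y of pendant_b_mid in the frame of round_box above 0.001 m) and ((x of pendant_a_mid in the frame of round_box above 0.001 m and x of pendant_b_mid in the frame of round_box below -0.001 m) or (x of pendant_a_mid in the frame of round_box below -0.001 m and x of pendant_b_mid in the frame of round_box above 0.001 m) or (y of pendant_a_mid in the frame of round_box above 0.001 m and y of pendant_b_mid in the frame of round_box below -0.001 m) or (y of pendant_a_mid in the frame of round_box below -0.001 m and y of pendant_b_mid in the frame of round_box above 0.001 m)) and z of jade_pendant_mid in the frame of round_box between 0.003 and 0.024 m and x of jade_pendant_mid in the frame of round_box below -0.001 m and y of jade_pendant_mid in the frame of round_box below -0.001 m and x of cone0 in the frame of catch_tray between -0.095 and 0.095 m and y of cone0 in the frame of catch_tray between -0.09 and 0.09 m and height (world z) of each of cone0, cone1 below 0.03 m and x of cone1 in the frame of catch_tray between -0.095 and 0.095 m and y of cone1 in the frame of catch_tray between -0.09 and 0.09 m and contact force between the fingers and lid above 2 N and contact force between round_box and bead_mat above 11 N); the arm keeps its last pose, push and grip.
It fails at once if another thing on the bench (pliers, wire spool, tin or vial) is shoved away by more than 30 mm (distance of any of pliers, wire_spool, polish_tin, bead_vial from where it was at the start of the episode above 0.03 m).
It also fails if it takes over 72 s, if anything falls off the work surface, if the arm or the gripper's body presses on something with over 40 N, if the wrist force passes 120 N, or if a joint passes its speed limit or range.

## Robot

A 7-joint arm with a two-finger parallel gripper is mounted at the origin on the work surface. World frame = base frame: x ahead of the robot, y to its left, z up, the work surface at z = 0. Lengths are in mm, angles in rad, forces in N, time in s.
With the tool pointing down it reaches from about 425 to 975 mm from the base axis. Payload 16.7 kg.
Tool frame: the origin (TCP) lies midway between the tips of the shut fingers; the grasp point (between the pads) lies 19 mm behind it; z points along the fingers, y is the line along which they close (so a half turn about z gives the same grasp; the last joint's range is limited). The gripper opens to 85 mm and grips with 20 to 120 N. Pads are 22 mm wide; open, the fingers measure 114 mm over their backs; the gripper's body (76 mm by 85 mm) begins 54 mm behind the grasp point. The pads swing forward as they close: fully open they stand 13 mm farther back than shut.
Start: joints at [1.113, 0.426, 0.074, 1.606, -0.034, 1.111, -0.067], TCP at [205.111, -643.044, 231.302] pointing down, gripper open.
Joint ranges: [-2.85, 2.85], [-0.5, 2.14], [-1.23, 1.37], [0.21, 2.46], [-1.02, 4.16], [0.16, 2.05], [-2.73, 2.73]. Speed limits (rad/s): [1.89, 1.89, 2.39, 2.39, 3.01, 3.01, 3.01].

## Interface

Orientations are given as a 3x3 rotation matrix whose columns are the frame's x, y, z axes.
In Python, from workcell import readout, cams, manip gives the robot as it stands. The module is installed in compiled form; this text tells all that it offers.
- The arm moves only by the tool step_arm, never from a script. Its argument "motion" is text: rows parted by semicolons, each of 7 numbers parted by spaces: the closure, from 0 (fully open) to 1 (shut), then the shift along the tool's x, y, z scaled (see below), then the turn, a rotation vector about the tool's x, y, z scaled (see below). A call has 1 to 20 rows; each row is the pose to reach, as a shift and turn from the pose commanded when the call began, along the tool's axes at that moment; what a row does not reach only later rows make up. The controller multiplies each number of a shift by 400 mm and each number of a turn by 1.5 rad. A row lasts 1/8 s, in which the tool goes at most 62.5 mm and 10.7 degrees, less where a joint would pass 70% of its speed; a pose out of reach is approached as far as the arm can. A call with a number of a shift or a turn outside -1 to 1 is refused whole. A call with a gripper value outside its range is refused whole. The fingers move at their own pace and stop on an object; "newtons" is the grip in N (left out, the last holds). Time passes only in rows, so rows that repeat a pose let the fingers close. It gives the time, the measured TCP pose, the force, the opening and the grip force at its end, in the units of the state.
- readout.sense(): the state, without advancing time (a new reading comes with each control period).
- cams.snapshot(name): name is "scene" or "side" or "wrist"; returns the picture (384x512x3 uint8, red, green, blue); there is no depth.
- cams.get_calibration(name): a dict with "camera_matrix" (3x3 intrinsics, pixels), "rvec" (rotation vector, rad) and "tvec" (3), from world to camera coordinates, as OpenCV has them; the wrist camera has in their place "tool_from_camera" (4x4, takes a point from camera to tool coordinates, whose origin is the TCP and whose axes are the flange's). Camera axes: x right, y down, z forward; pixel columns grow to the right and rows downward; lengths in mm; the calibration is good to about 2 mm. The wrist camera is an equidistant fisheye: a pixel r from the principal point sees the ray r / f radians off the axis. A picture is of the moment at which its call begins: read the wrist's pose just before it. get_calibration takes no time and is no camera call.
- manip.hand_in(): hands the job in; it is judged then, once.
The state is a dict: "time": time; "q": joint angles; "dq": joint speeds; "effort": joint torques, N m; "eef_pos": TCP position; "tcp_rot": TCP orientation; "wrist_force": force on the tool from outside, world axes, zero at the start; "ft_torque": the same for the moment, N m; "gripper_width": opening from 0.0 (shut) to 1.0 (fully open); "finger_force": force on a finger pad.
Only numpy, scipy, OpenCV 4.12 (cv2) and the standard library are available. Lean on these libraries where they do the work, as an engineer would, in place of code of your own. Each camera call takes 0.05 s, during which the arm holds its last target. There are 200 camera calls.

## Working session

There is one attempt and no reset: what is moved stays moved. The work goes in short steps, Python scripts to look and compute and a tool call to move; the robot and the scene stay as the last step left them, time stands still between calls to the robot, and variables do not carry over. Pictures are saved under pics/ and viewed, at most 10 in all, crops included, and the job is handed in when it is done.

Besides the shell and the picture viewer there is one more tool, called after "Emit:" by a JSON object that holds its "name" and its "arguments". step_arm: Moves the arm, as the interface text tells. Shifts and turns lie within -1 to 1; 1 stands for 400 mm of shift or 1.5 rad of turn. Its arguments: {"type":"object","properties":{"motion":{"type":"string"},"newtons":{"type":"number"}},"required":["motion"]}

```bash
mkdir -p pics
cat > h.py <<'E'
import numpy as np, cv2
from workcell import readout, cams, manip
def ray(name,px,s=None):
    """world origin and unit direction through pixel"""
    c=cams.get_calibration(name); K=np.array(c["camera_matrix"],float)
    if name!="wrist":
        R=cv2.Rodrigues(np.array(c["rvec"],float))[0]; t=np.array(c["tvec"],float).ravel()
        d=R.T@np.linalg.solve(K,[px[0],px[1],1.]); return -R.T@t,d/np.linalg.norm(d)
    T=np.array(c["tool_from_camera"]); x=(px[0]-K[0,2])/K[0,0]; y=(px[1]-K[1,2])/K[1,1]
    r=np.hypot(x,y); k=np.sin(r)/r if r>1e-9 else 1
    R=np.array(s["tcp_rot"]); d=R@T[:3,:3]@np.array([x*k,y*k,np.cos(r)])
    return R@T[:3,3]+np.array(s["eef_pos"]),d
def tri(rays):
    A=0;b=0
    for o,d in rays:
        P=np.eye(3)-np.outer(d,d); A=A+P; b=b+P@o
    p=np.linalg.solve(A,b); return p,[float(np.linalg.norm(np.cross(p-o,d))) for o,d in rays]
def atz(r,z): o,d=r; return o+d*(z-o[2])/d[2]
def save(name,im): cv2.imwrite("pics/"+name+".png",im[:,:,::-1])
E
python3 - <<'E'
from h import *
s=readout.sense(); print(s["time"],s["eef_pos"],np.round(s["tcp_rot"],3).tolist(),s["wrist_force"],s["gripper_width"])
for n in("scene","side","wrist"):
    im=cams.snapshot(n); np.save("pics/%s0.npy"%n,im); save(n+"0",im)
    c=cams.get_calibration(n); print(n,{k:np.round(v,3).tolist() for k,v in c.items() if not isinstance(v,str)})
    if n!="wrist": print(ray(n,(256,192)))
E
```

```text
0.0 [ 205.00937308 -642.69875478  230.62976807] [[0.953, 0.304, -0.0], [0.304, -0.953, 0.001], [-0.0, -0.001, -1.0]] [0.37981229 0.32864014 0.73516927] 1.0000526801603598
scene {'camera_matrix': [[358.669, 0.0, 246.578], [0.0, 358.669, 190.415], [0.0, 0.0, 1.0]], 'rvec': [1.173, 2.209, -1.088], 'tvec': [334.703, -247.988, 1213.883]}
(array([1108.05816665,  348.57210882,  545.65603182]), array([-0.66688282, -0.42243007, -0.61385678]))
side {'camera_matrix': [[467.357, 0.0, 257.573], [0.0, 467.357, 191.397], [0.0, 0.0, 1.0]], 'rvec': [0.401, -2.804, 1.134], 'tvec': [580.708, 173.25, 1195.156]}
(array([378.21578281, 840.73693569, 972.49613055]), array([ 0.18370954, -0.6681341 , -0.7210046 ]))
wrist {'camera_matrix': [[297.319, 0.0, 250.667], [0.0, 297.319, 191.121], [0.0, 0.0, 1.0]], 'tool_from_camera': [[-0.0, -0.962, -0.274, 69.369], [1.0, -0.0, 0.0, -0.514], [-0.0, -0.274, 0.962, -143.162], [0.0, 0.0, 0.0, 1.0]]}
```

View pics/scene0.png

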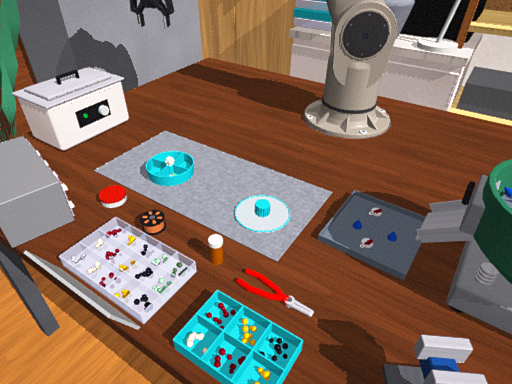

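View pics/side0.png

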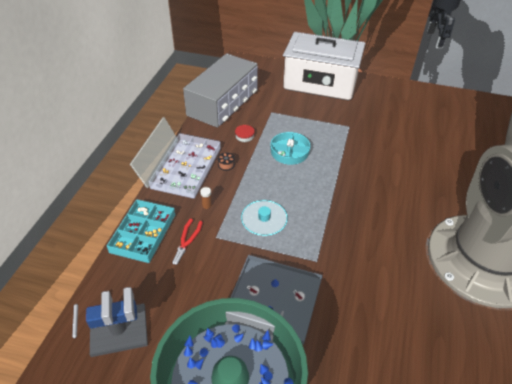

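View pics/wrist0.png

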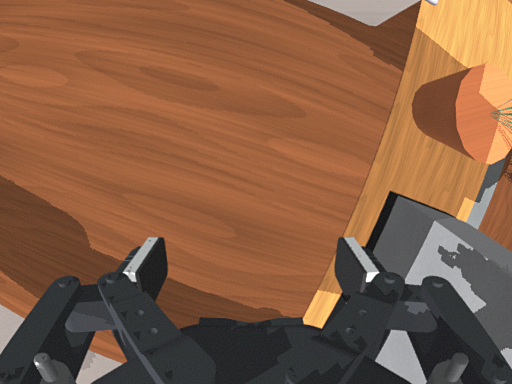

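Scene view: box at (170,168), lid hub (263,208), pendants (376,211) and (367,243), cones (357,225) and (392,237). Side view: box (291,148), hub (264,213), pendants (253,289) and (298,296). The wrist sees only bare bench.

Run:
```python
from h import *
pts=dict(nose=((170,158),(290,141)),hubtop=((263,203),(264,210)),pA=((376,211),(298,296)),pB=((367,243),(253,289)),cone=((358,223),(275,282)),spool=((152,222),(227,161)),vial=((216,240),(206,192)),tin=((112,196),(245,133)),chute=((425,220),(250,318)))
for k,(a,b) in pts.items():
    p,e=tri([ray("scene",a),ray("side",b)]); print(k,p.round(),np.round(e,1))
z=lambda n,p,h:atz(ray(n,p),h).round()[:2]
print("traycorners",[z("scene",p,16) for p in((353,192),(319,238),(403,277))],[z("side",p,16) for p in((249,257),(322,273),(235,297))])
print("pend z8",z("scene",(376,211),14-5.5),z("scene",(367,243),8.5),z("side",(298,296),8.5),z("side",(253,289),8.5))
print("cone2",z("scene",(392,235),12))
for n in("scene","side"):
    im=np.load("pics/%s0.npy"%n)
    c=(100,230,165,265) if n=="scene" else (235,330,120,175)
    if n=="scene":
        a=im[135:240,140:300]; b=im[185:285,310:440]
    else: a=im[120:245,230:330]; b=im[250:340,225:335]
    f=lambda q:cv2.resize(q,(400,300),interpolation=cv2.INTER_CUBIC)
    globals()[n]=np.hstack([f(a),f(b)])
save("zoom0",np.vstack([scene,side]))
```

```text
nose [ 574. -253.   50.] [0.2 0.2]
hubtop [578.  31.  35.] [0.6 0.6]
pA [434. 246.  10.] [1.2 1.2]
pB [542. 261.  11.] [1.4 1.4]
cone [496. 225.  11.] [0.2 0.2]
spool [ 744. -151.   11.] [0.1 0.1]
vial [742.  29.  55.] [0.4 0.4]
tin [ 732. -299.    9.] [0.7 0.7]
chute [512. 357.  84.] [14.3 14.3]
traycorners [array([403., 177.]), array([590., 176.]), array([596., 347.])] [array([576., 176.]), array([392., 171.]), array([575., 295.])]
pend z8 [431. 244.] [541. 261.] [435. 246.] [542. 258.]
cone2 [493. 298.]
```

View pics/zoom0.png

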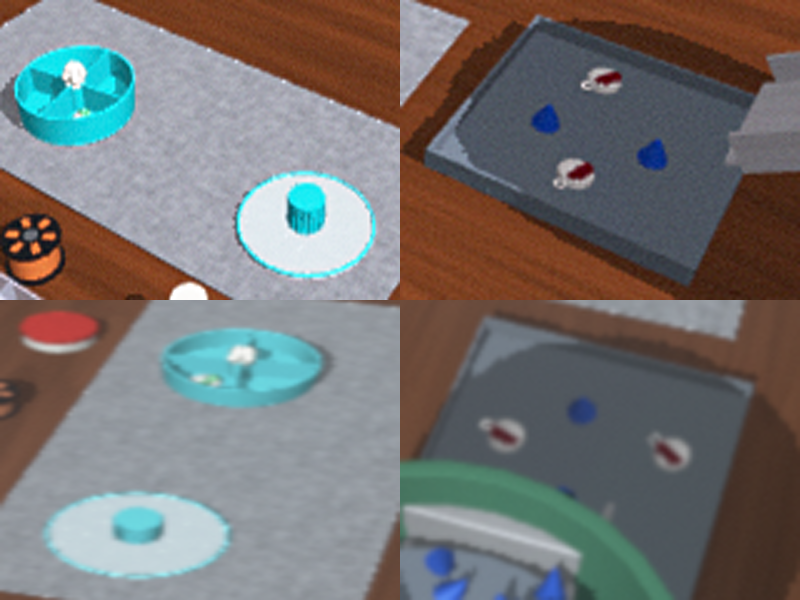

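The zoom shows the jade in the box's world (+x,+y) compartment, both garnet bails pointing roughly +x,-y, and cones at (545,118) and (652,155) of the mosaic, between and beyond the pendants. I'll move now and look with the wrist camera on the way.

```bash
cat >> h.py <<'E'
def to(p,yaw,s=None):
    """shift/turn numbers for a target TCP p (tool down, tool x at world yaw)"""
    from scipy.spatial.transform import Rotation as Ro
    s=s or readout.sense(); R=np.array(s["tcp_rot"]); c,n=np.cos(yaw),np.sin(yaw)
    Rt=np.array([[c,n,0],[n,-c,0],[0,0,-1.]])
    return np.round(np.r_[R.T@(np.array(p)-s["eef_pos"])/400,Ro.from_matrix(R.T@Rt).as_rotvec()/1.5],4)
E
python3 - <<'E'
from h import *
print(to((455,-383,280),0))
E
```

```text
[ 7.927e-01 -4.289e-01 -1.227e-01 -6.000e-04  1.000e-04  2.059e-01]
```

Emit:
{"name": "step_arm", "arguments": {"motion": "0 0.79 -0.43 -0.12 0 0 0.206;0 0.79 -0.43 -0.12 0 0 0.206;0 0.79 -0.43 -0.12 0 0 0.206;0 0.79 -0.43 -0.12 0 0 0.206;0 0.79 -0.43 -0.12 0 0 0.206;0 0.79 -0.43 -0.12 0 0 0.206;0 0.79 -0.43 -0.12 0 0 0.206"}}

```text
time: 1.02
eef_pos: [457.2, -379.5, 279.7]
tcp_rot: [[1.0, 0.006, 0.001], [0.006, -1.0, 0.001], [0.001, -0.001, -1.0]]
wrist_force: [0.3, -0.4, 0.1]
gripper_width: 1.001
finger_force: 0.0
```

Emit:
{"name": "step_arm", "arguments": {"motion": "0 0.26 -0.22 0.05 0 0 0;0 0.26 -0.22 0.05 0 0 0;0 0.26 -0.22 0.05 0 0 0;0 0.26 -0.22 0.05 0 0 0"}}

```text
time: 1.52
eef_pos: [557.7, -295.4, 258.7]
tcp_rot: [[1.0, 0.0, -0.001], [0.0, -1.0, 0.0], [-0.001, -0.0, -1.0]]
wrist_force: [-0.4, -0.7, -0.1]
gripper_width: 0.998
finger_force: 0.0
```

```bash
cat > look.py <<'E'
import sys,pickle
from h import *
s=readout.sense(); im=cams.snapshot("wrist"); pickle.dump((s,im),open("pics/%s.pkl"%sys.argv[1],"wb")); save(sys.argv[1],im)
print(s["time"],s["eef_pos"],s["q"].round(2) if hasattr(s["q"],"round") else s["q"])
E
python3 look.py w1
```

```text
1.525 [ 557.7091522  -295.38335258  258.73003813] [ 0.44  0.34 -0.07  1.67  0.03  1.14 -1.21]
```

Emit:
{"name": "step_arm", "arguments": {"motion": "0 0 -0.32 0 0 0 0;0 0 -0.32 0 0 0 0;0 0 -0.32 0 0 0 0;0 0 -0.32 0 0 0 0"}}

```text
time: 2.08
eef_pos: [557.3, -169.0, 259.8]
tcp_rot: [[1.0, -0.002, 0.0], [-0.002, -1.0, -0.001], [0.0, 0.001, -1.0]]
wrist_force: [-0.7, -0.9, -0.7]
gripper_width: 1.0
finger_force: 0.0
```

```bash
python3 look.py w2
```

```text
2.075 [ 557.253659   -169.04189054  259.82694241] [ 0.29  0.26 -0.13  1.78  0.04  1.11 -1.42]
```

Emit:
{"name": "step_arm", "arguments": {"motion": "0 0 -0.52 0 0 0 0;0 0 -0.52 0 0 0 0;0 0 -0.52 0 0 0 0;0 0 -0.52 0 0 0 0;0 0 -0.52 0 0 0 0"}}

```text
time: 2.75
eef_pos: [558.2, 40.5, 259.3]
tcp_rot: [[1.0, -0.0, 0.0], [-0.0, -1.0, -0.0], [0.0, 0.0, -1.0]]
wrist_force: [0.5, -0.2, -1.3]
gripper_width: 1.002
finger_force: 0.0
```

```bash
python3 look.py w3
```

```text
2.75 [558.24778731  40.48980964 259.32849853] [ 0.03  0.23 -0.25  1.82  0.06  1.1  -1.82]
```

Emit:
{"name": "step_arm", "arguments": {"motion": "0 -0.2 -0.35 0 0 0 0;0 -0.2 -0.35 0 0 0 0;0 -0.2 -0.35 0 0 0 0;0 -0.2 -0.35 0 0 0 0"}}

```text
time: 3.3
eef_pos: [477.7, 181.0, 259.6]
tcp_rot: [[1.0, 0.001, 0.0], [0.001, -1.0, 0.0], [0.0, -0.0, -1.0]]
wrist_force: [0.4, -0.6, 0.3]
gripper_width: 1.001
finger_force: 0.0
```

```bash
python3 look.py w4
```

```text
3.3 [477.7247292  180.98314013 259.58247815] [-0.16  0.15 -0.36  1.92  0.06  1.08 -2.12]
```

Emit:
{"name": "step_arm", "arguments": {"motion": "0 0 -0.2 0.08 0 0 0;0 0 -0.2 0.08 0 0 0;0 0 -0.2 0.08 0 0 0"}}

```text
time: 3.72
eef_pos: [478.9, 259.9, 226.3]
tcp_rot: [[1.0, -0.001, -0.002], [-0.001, -1.0, -0.001], [-0.002, 0.001, -1.0]]
wrist_force: [-0.0, -0.5, 0.9]
gripper_width: 0.998
finger_force: 0.0
```

```bash
python3 look.py w5
python3 - <<'E'
import cv2,numpy as np
I=[cv2.imread("pics/w%d.png"%i) for i in(1,2,4,5)]
I=[cv2.resize(i[:288],(400,225)) if 0 else cv2.resize(i,(400,300)) for i in I]
cv2.imwrite("pics/m1.png",np.vstack([np.hstack(I[:2]),np.hstack(I[2:])]))
E
```

```text
3.725 [478.88364764 259.86228394 226.30909804] [-0.27  0.25 -0.41  1.88  0.11  1.04 -2.29]
```

View pics/m1.png

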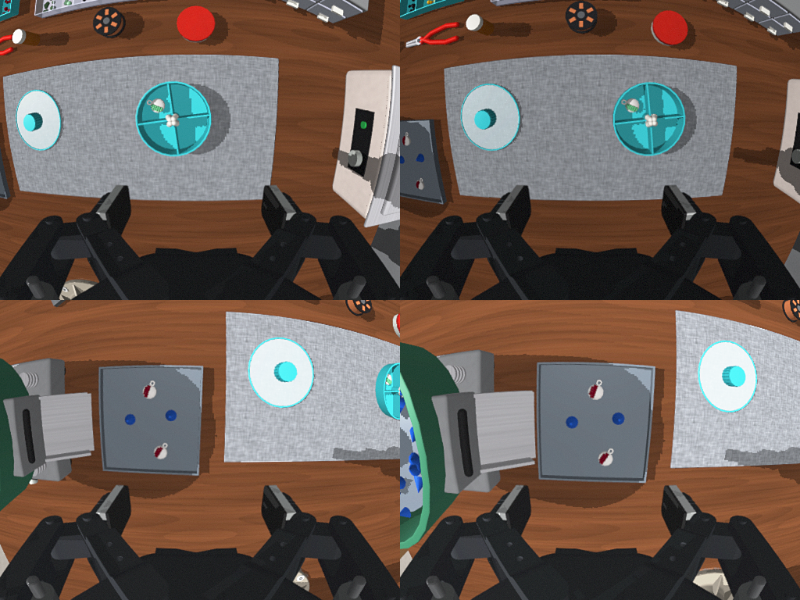

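Montage: box at (172,119) in tile 1 with jade up-left (world +x,+y) and stud in the middle; in tiles 3 and 4 the tray has pendants at (149,391)/(161,453) and (596,391)/(606,458), with bails pointing up-right (+x,-y). I'll refine these by segmentation.

```bash
cat > meas.py <<'E'
import pickle
from h import *
def proj(P,s):
    c=cams.get_calibration("wrist");K=np.array(c["camera_matrix"]);T=np.array(c["tool_from_camera"])
    R=np.array(s["tcp_rot"]); q=(((np.atleast_2d(P)-s["eef_pos"])@R)-T[:3,3])@T[:3,:3]
    r=np.hypot(q[:,0],q[:,1]); th=np.arctan2(r,q[:,2]); return np.c_[q[:,0]/r*th*K[0,0]+K[0,2],q[:,1]/r*th*K[1,1]+K[1,2]]
def patch(s,im,c,z,h,mm=.5):
    "rectified top view at height z, half size h; rows=-x.., cols=-y (as the wrist sees)"
    n=int(2*h/mm); u=(np.arange(n)+.5)*mm-h; Y,X=np.meshgrid(-u,-u); 
    m=proj(np.c_[c[0]+X.ravel(),c[1]+Y.ravel(),np.full(n*n,z)],s).astype(np.float32).reshape(n,n,2)
    return cv2.remap(im,m,None,cv2.INTER_LINEAR)
def toworld(px,c,h,mm=.5): return np.array([c[0]-((px[1]+.5)*mm-h),c[1]-((px[0]+.5)*mm-h)])
def load(n): return pickle.load(open("pics/%s.pkl"%n,"rb"))
def blobs(mask,amin=20):
    n,l,st,ce=cv2.connectedComponentsWithStats(mask.astype(np.uint8)); return [(ce[i],st[i,4]) for i in range(1,n) if st[i,4]>amin]
E
cat > m2.py <<'E'
from meas import *
L={n:load(n) for n in("w1","w2","w3","w4","w5")}
# pendants
for c in((434,246),(542,261)):
    rays=[]
    for n in("w4","w5"):
        s,im=L[n]; p=patch(s,im,c,14,28).astype(int); 
        m=((p.min(2)>140)|(p[:,:,0]-p[:,:,2]>35)).astype(np.uint8)
        m=cv2.morphologyEx(m,cv2.MORPH_CLOSE,np.ones((5,5)))
        o=cv2.morphologyEx(m,cv2.MORPH_OPEN,cv2.getStructuringElement(2,(25,25)))
        b=blobs(o)
        if not b: print("none",n,m.sum()); continue
        ce,a=max(b,key=lambda t:t[1]); w=toworld(ce,c,28); ys,xs=np.nonzero(m&(1-o)); 
        bw=toworld((xs.mean(),ys.mean()),c,28); d=bw-w
        rays.append(ray("wrist",proj([*w,14],s)[0],s))
        print(n,w.round(1),"diam",2*np.sqrt(a/np.pi)*.5,"bail",d.round(1),np.degrees(np.arctan2(d[1],d[0])).round())
    print(tri(rays))
# hub top and lid plate
tq=lambda p:(p[:,:,1].astype(int)-p[:,:,0]>60)
for nm,c,z,h,f in(("hub",(578,31),33,30,tq),("nose",(574,-253),51,14,lambda p:p.min(2)>150)):
    rays=[]
    for n in (("w2","w3","w4","w5") if nm=="hub" else("w1","w2")):
        s,im=L[n]; p=patch(s,im,c,z,h); b=blobs(f(p))
        if b:
            ce,a=max(b,key=lambda t:t[1]); w=toworld(ce,c,h); rays.append(ray("wrist",proj([*w,z],s)[0],s)); print(nm,n,w.round(1),a*.25)
    print(tri(rays))
out=[]
for n in("w1","w2"):
    s,im=L[n]; p=patch(s,im,(574,-253),33,75); out.append(cv2.resize(p,(400,400)))
    m=tq(p); hu=cv2.convexHull(np.argwhere(cv2.morphologyEx(m.astype(np.uint8),cv2.MORPH_OPEN,np.ones((3,3))))[:,::-1].astype(np.int32)); (e,ax,_)=cv2.fitEllipse(hu); print("rim",n,toworld(e,(574,-253),75).round(1),ax)
    cc=toworld(e,(574,-253),75); g=[]
    for a in range(0,90):
        v=0
        for k in range(4):
            t=np.radians(a+90*k); rr=np.linspace(20,52,40); P=np.c_[cc[0]+rr*np.cos(t),cc[1]+rr*np.sin(t),np.full(40,32)]
            q=proj(P,s).astype(np.float32); v+=cv2.remap(im,q[:,None],None,1).astype(float).mean()
        g.append(v)
    print("yaw cand",np.argsort(g)[-5:])
for n,c in(("w4",(578,31)),("w3",(578,31))):
    s,im=L[n]; out.append(cv2.resize(patch(s,im,c,6,75),(400,400)))
save("rect",cv2.resize(np.vstack([np.hstack(out[:2]),np.hstack([cv2.resize(patch(*L["w5"],(488,253),14,75),(400,400)),out[2]])]),(600,600)))
E
python3 m2.py
```

```text
w4 [430.7 243.9] diam 22.694170966249754 bail [10.9 -5.5] -27.0
w5 [430.9 244.7] diam 22.98683125324351 bail [11.1 -5.4] -26.0
(array([429.52278836, 244.52604469,   9.96482331]), [0.07117679077631264, 0.07117679077637058])
w4 [537.4 259.2] diam 22.820056393372074 bail [11.7 -2.7] -13.0
w5 [537.4 260.2] diam 22.9729795910919 bail [10.1 -2.4] -13.0
(array([537.28316819, 260.24001624,   8.96400834]), [0.012861114640169936, 0.012861114639973904])
hub w2 [576.  29.] 933.75
hub w3 [576.2  30.2] 930.0
hub w4 [574.9  33.9] 1146.25
hub w5 [574.8  37. ] 1346.0
(array([575.30599684,  31.47277928,  26.4942781 ]), [0.9336749377171608, 1.5112631562912806, 0.17722586719214817, 1.0129614137864822])
nose w1 [ 573.  -256.1] 224.75
nose w2 [ 573.  -253.8] 264.5
(array([ 571.98738798, -255.35293737,   44.4145721 ]), [0.004058890258315636, 0.00405889025821887])
rim w1 [ 571.8 -257.4] (247.5172882080078, 247.59791564941406)
yaw cand [5 9 6 8 7]
rim w2 [ 571.8 -257.3] (247.13204956054688, 248.80685424804688)
yaw cand [46 47  6  8  7]
```

View pics/rect.png

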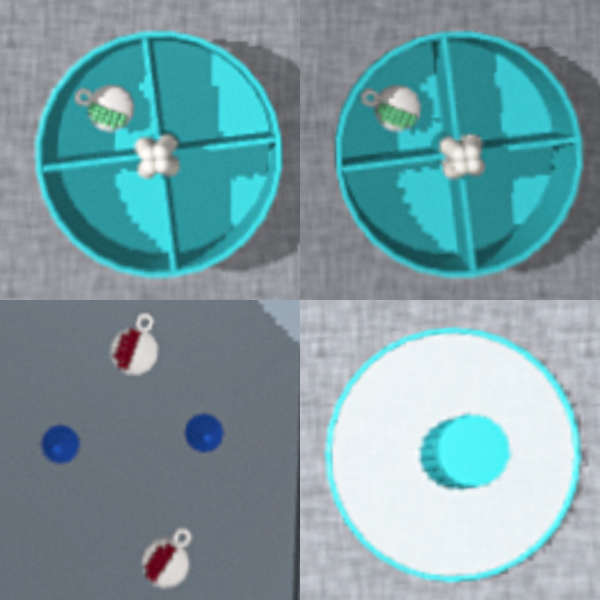

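Rectified views: box dividers at world yaw about 7°, jade in the 52° compartment, and both pendants clear of the cones. Box centre is (571.8,-257.3), and both views agree on it at z=33. I'll grasp pB first.

Run:
```python
from h import *
print(to((538,260,5),0))
```

```text
[ 1.475e-01 -3.600e-03  5.544e-01  6.000e-04  5.000e-04 -1.700e-03]
```

Emit:
{"name": "step_arm", "arguments": {"motion": "0.35 0.148 0 0.1 0 0 0;0.35 0.148 0 0.25 0 0 0;0.35 0.148 0 0.38 0 0 0;0.35 0.148 0 0.46 0 0 0;0.35 0.148 0 0.52 0 0 0;0.35 0.148 0 0.54 0 0 0;0.35 0.148 0 0.553 0 0 0;0.35 0.148 0 0.553 0 0 0;1 0.148 0 0.553 0 0 0;1 0.148 0 0.553 0 0 0;1 0.148 0 0.553 0 0 0;1 0.148 0 0.553 0 0 0;1 0.148 0 0.553 0 0 0", "newtons": 30}}

```text
time: 5.4
eef_pos: [537.6, 261.0, 7.0]
tcp_rot: [[1.0, -0.0, 0.001], [-0.0, -1.0, 0.0], [0.001, -0.0, -1.0]]
wrist_force: [-1.6, -1.0, 7.3]
gripper_width: 0.248
finger_force: 29.0
```

Holding (opening 0.248). Lift and carry to the 322° compartment with yaw -38°.

Emit:
{"name": "step_arm", "arguments": {"motion": "1 0 0 -0.1 0 0 0;1 0 0.02 -0.25 0 0 0;1 0.03 0.2 -0.31 0 0 0.1;1 0.156 0.9 -0.31 0 0 0.442;1 0.156 0.9 -0.31 0 0 0.442;1 0.156 0.9 -0.31 0 0 0.442;1 0.156 0.9 -0.31 0 0 0.442;1 0.156 0.9 -0.31 0 0 0.442;1 0.156 0.9 -0.31 0 0 0.442;1 0.156 0.9 -0.31 0 0 0.442"}}

```text
time: 6.65
eef_pos: [599.5, -98.6, 130.2]
tcp_rot: [[0.788, -0.616, 0.0], [-0.616, -0.788, 0.001], [-0.0, -0.0, -1.0]]
wrist_force: [-0.6, 0.5, 0.7]
gripper_width: 0.247
finger_force: 29.4
```

Run:
```python
from h import *
y=np.radians(-38)
print(readout.sense()["gripper_width"],to((601,-280,100),y),to((601,-280,40),y))
```

```text
0.24652123387103625 [ 2.822e-01  3.551e-01  7.530e-02 -3.000e-04  2.000e-04  0.000e+00] [ 2.823e-01  3.552e-01  2.253e-01 -3.000e-04  2.000e-04  0.000e+00]
```

Emit:
{"name": "step_arm", "arguments": {"motion": "1 0.282 0.355 0.075 0 0 0;1 0.282 0.355 0.075 0 0 0;1 0.282 0.355 0.075 0 0 0;1 0.282 0.355 0.075 0 0 0;1 0.282 0.355 0.15 0 0 0;1 0.282 0.355 0.21 0 0 0;1 0.282 0.355 0.225 0 0 0;1 0.282 0.355 0.225 0 0 0;0.55 0.282 0.355 0.225 0 0 0;0.5 0.282 0.355 0.225 0 0 0;0.5 0.282 0.355 0.225 0 0 0;0.5 0.282 0.355 0.15 0 0 0;0.4 0.282 0.355 0 0 0 0;0.3 0.2 0.2 -0.1 0 0 0;0.3 0.2 0.2 -0.1 0 0 0"}}

```text
time: 8.52
eef_pos: [615.2, -208.1, 172.9]
tcp_rot: [[0.79, -0.613, 0.004], [-0.613, -0.79, 0.001], [0.003, -0.003, -1.0]]
wrist_force: [0.0, 0.1, 0.4]
gripper_width: 0.702
finger_force: 0.0
```

```bash
python3 look.py w6
cat > box.py <<'E'
import sys
from meas import *
s,im=load(sys.argv[1]); p=patch(s,im,(572,-257),20,75); q=patch(s,im,(572,-257),33,75)
save(sys.argv[1]+"r",cv2.resize(np.hstack([p,q]),(800,400)))
h=p.astype(int); m=(h[:,:,0]-np.maximum(h[:,:,1],h[:,:,2])>40)
for ce,a in blobs(m,15): print("red",toworld(ce,(572,-257),75).round(1),a*.25)
t=(q[:,:,1].astype(int)-q[:,:,0]>60); hu=cv2.convexHull(np.argwhere(t)[:,::-1].astype(np.int32)); e=cv2.fitEllipse(hu); print("rim",toworld(e[0],(572,-257),75).round(1),e[1])
E
python3 box.py w6; python3 -c "
from h import *
print(to((478,40,200),0))"
```

```text
8.525 [ 615.1628686  -208.07707234  172.92702029] [ 0.31  0.44 -0.11  1.72  0.05  0.98 -2.05]
red [ 605.8 -277.6] 139.25
rim [ 571.9 -257.4] (247.35888671875, 248.43067932128906)
[-0.6495 -0.2785 -0.0685 -0.0013 -0.0021 -0.4393]
```

View pics/w6r.png

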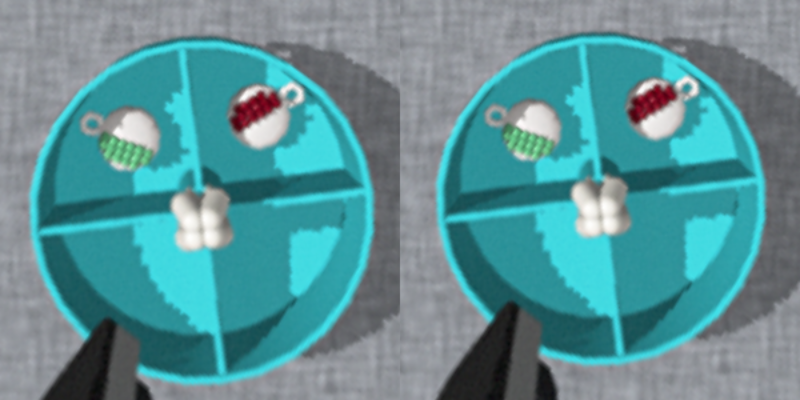

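The first garnet pendant lies flat in the 322° compartment, with jade and box undisturbed. Now the second.

Emit:
{"name": "step_arm", "arguments": {"motion": "0.35 -0.65 -0.278 -0.06 0 0 -0.44;0.35 -0.65 -0.278 -0.06 0 0 -0.44;0.35 -0.65 -0.278 -0.06 0 0 -0.44;0.35 -0.65 -0.278 -0.06 0 0 -0.44;0.35 -0.65 -0.278 -0.06 0 0 -0.44;0.35 -0.65 -0.278 -0.06 0 0 -0.44;0.35 -0.65 -0.278 -0.06 0 0 -0.44;0.35 -0.65 -0.278 -0.06 0 0 -0.44"}}

```text
time: 9.57
eef_pos: [477.3, 35.0, 193.8]
tcp_rot: [[1.0, -0.005, -0.001], [-0.005, -1.0, -0.0], [-0.001, 0.0, -1.0]]
wrist_force: [-0.4, -0.7, 0.1]
gripper_width: 0.649
finger_force: 0.0
```

```bash
python3 -c "
from h import *
print(to((430.5,245.5,100),0),to((430.5,245.5,6.5),0))"
```

```text
[-1.196e-01 -5.257e-01  2.344e-01  0.000e+00  4.000e-04 -3.500e-03] [-1.194e-01 -5.257e-01  4.682e-01  0.000e+00  4.000e-04 -3.500e-03]
```

Emit:
{"name": "step_arm", "arguments": {"motion": "0.35 -0.118 -0.52 0.15 0 0 0;0.35 -0.118 -0.52 0.23 0 0 0;0.35 -0.118 -0.52 0.23 0 0 0;0.35 -0.118 -0.52 0.23 0 0 0;0.35 -0.118 -0.52 0.23 0 0 0;0.35 -0.118 -0.52 0.23 0 0 0"}}

```text
time: 10.32
eef_pos: [430.9, 243.4, 101.9]
tcp_rot: [[1.0, -0.004, -0.001], [-0.004, -1.0, -0.001], [-0.001, 0.001, -1.0]]
wrist_force: [1.1, -0.0, 0.1]
gripper_width: 0.653
finger_force: 0.0
```

```bash
python3 -c "
from h import *
s=readout.sense();print(s['eef_pos'],s['q'][6],to((430.5,245,6.5),0,s))"
```

```text
[430.92034792 243.41685373 101.87175722] -2.4274312389504797 [-0.0009 -0.0041  0.2384  0.0004  0.0004 -0.0029]
```

Emit:
{"name": "step_arm", "arguments": {"motion": "0.35 0 -0.003 0.1 0 0 0;0.35 0 -0.003 0.18 0 0 0;0.35 0 -0.003 0.22 0 0 0;0.35 0 -0.003 0.237 0 0 0;0.35 0 -0.003 0.237 0 0 0;1 0 -0.003 0.237 0 0 0;1 0 -0.003 0.237 0 0 0;1 0 -0.003 0.237 0 0 0;1 0 -0.003 0.237 0 0 0;1 0 -0.003 0.237 0 0 0", "newtons": 30}}

```text
time: 11.58
eef_pos: [431.0, 245.8, 8.2]
tcp_rot: [[1.0, -0.003, 0.001], [-0.003, -1.0, 0.0], [0.001, -0.0, -1.0]]
wrist_force: [-1.1, -0.8, 9.5]
gripper_width: 0.249
finger_force: 29.0
```

Held. Carry to the 142° compartment.

Emit:
{"name": "step_arm", "arguments": {"motion": "1 0 0 -0.1 0 0 0;1 0 0.02 -0.25 0 0 0;1 0.03 0.2 -0.31 0 0 0.05;1 0.28 0.85 -0.31 0 0 0.442;1 0.28 0.85 -0.31 0 0 0.442;1 0.28 0.85 -0.31 0 0 0.442;1 0.28 0.85 -0.31 0 0 0.442;1 0.28 0.85 -0.31 0 0 0.442;1 0.28 0.85 -0.31 0 0 0.442;1 0.28 0.85 -0.31 0 0 0.442;1 0.28 0.85 -0.31 0 0 0.442"}}

```text
time: 12.95
eef_pos: [541.1, -93.5, 131.5]
tcp_rot: [[0.787, -0.617, 0.0], [-0.617, -0.787, 0.0], [-0.0, -0.0, -1.0]]
wrist_force: [-0.4, 0.8, -0.4]
gripper_width: 0.244
finger_force: 29.4
```

Run:
```python
from h import *
y=np.radians(-38)
print(to((542.6,-234.5,100),y),to((542.6,-234.5,40),y))
```

```text
[ 2.203e-01  2.753e-01  7.870e-02 -2.000e-04  1.000e-04 -8.000e-04] [ 2.203e-01  2.753e-01  2.287e-01 -2.000e-04  1.000e-04 -8.000e-04]
```

Emit:
{"name": "step_arm", "arguments": {"motion": "1 0.22 0.275 0.078 0 0 0;1 0.22 0.275 0.078 0 0 0;1 0.22 0.275 0.078 0 0 0;1 0.22 0.275 0.078 0 0 0;1 0.22 0.275 0.15 0 0 0;1 0.22 0.275 0.21 0 0 0;1 0.22 0.275 0.228 0 0 0;1 0.22 0.275 0.228 0 0 0;0.55 0.22 0.275 0.228 0 0 0;0.5 0.22 0.275 0.228 0 0 0;0.5 0.22 0.275 0.228 0 0 0;0.5 0.22 0.275 0.15 0 0 0;0.4 0.22 0.275 0 0 0 0;0.3 0.12 0.1 -0.18 0 0 0;0.3 0.12 0 -0.18 0 0 0;0.3 0.12 0 -0.18 0 0 0"}}

```text
time: 14.95
eef_pos: [581.1, -120.5, 205.7]
tcp_rot: [[0.789, -0.615, 0.004], [-0.615, -0.789, 0.001], [0.003, -0.003, -1.0]]
wrist_force: [0.5, 0.4, 0.4]
gripper_width: 0.704
finger_force: 0.0
```

```bash
python3 look.py w7; python3 box.py w7; python3 -c "
from h import *
print(to((575,-30,180),0))"
```

```text
14.95 [ 581.05624684 -120.53887764  205.69316702] [ 0.27  0.33 -0.21  1.81  0.08  1.01 -2.21]
red [ 605.5 -277. ] 137.75
red [ 547.  -232.3] 146.75
rim [ 572. -257.] (246.21484375, 250.84812927246094)
[-0.1511 -0.1692  0.0633 -0.0012 -0.0018 -0.4412]
```

View pics/w7r.png

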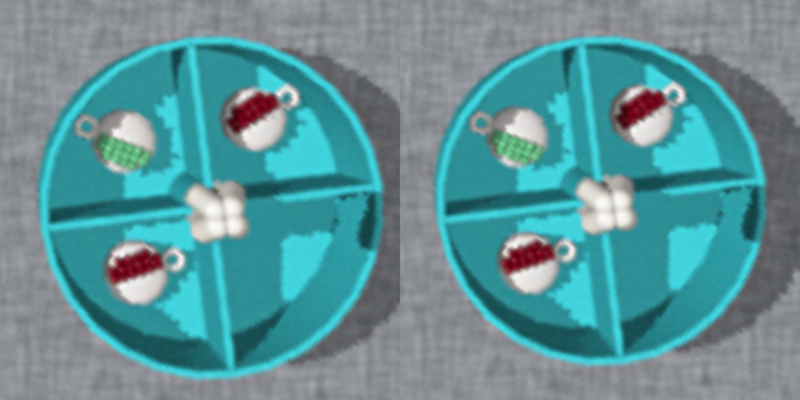

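Both garnets are flat in separate compartments, jade is alone and the fourth compartment is empty. Now the lid: close look from above it.

Emit:
{"name": "step_arm", "arguments": {"motion": "0 -0.22 -0.28 0.04 0 0 -0.441;0 -0.22 -0.28 0.04 0 0 -0.441;0 -0.22 -0.28 0.04 0 0 -0.441;0 -0.22 -0.28 0.04 0 0 -0.441;0 -0.22 -0.28 0.04 0 0 -0.441;0 -0.22 -0.28 0.04 0 0 -0.441"}}

```text
time: 15.75
eef_pos: [578.9, 16.8, 187.0]
tcp_rot: [[1.0, -0.009, -0.001], [-0.009, -1.0, -0.0], [-0.001, 0.0, -1.0]]
wrist_force: [-0.0, -0.7, -0.2]
gripper_width: 0.998
finger_force: 0.0
```

```bash
python3 look.py w8
python3 - <<'E'
from meas import *
c=(576,31)
for n in("w2","w3","w4","w5","w8"):
    s,im=load(n); out=[]
    for z in(4,6):
        p=patch(s,im,c,z,75).astype(int); m=(p.min(2)>205)|(p[:,:,1]-p[:,:,0]>45); b=cv2.morphologyEx(m.astype(np.uint8),cv2.MORPH_OPEN,np.ones((5,5)))
        k,l,st,ce=cv2.connectedComponentsWithStats(b); i=1+np.argmax(st[1:,4]); hu=cv2.convexHull(np.argwhere(l==i)[:,::-1].astype(np.int32)); e=cv2.fitEllipse(hu); out+=[toworld(e[0],c,75).round(1),np.round(np.array(e[1])/2,1)]
    p=patch(s,im,c,33,30).astype(int); t=(p[:,:,1]-p[:,:,0]>60)&(p[:,:,1]>215)
    ce,a=max(blobs(t),key=lambda t:t[1]); print(n,out,"hubtop",toworld(ce,c,30).round(1),2*np.sqrt(a*.25/np.pi))
s=readout.sense()
E
```

```text
15.75 [578.93874925  16.79950216 186.97985184] [ 0.17  0.34 -0.38  1.85  0.15  0.98 -1.86]Traceback (most recent call last):
  File "<stdin>", line 9, in <module>
ValueError: max() iterable argument is empty
```

Run:
```python
from meas import *
c=(576,31)
for n in("w2","w3","w4","w5","w8"):
    s,im=load(n); out=[]
    p=patch(s,im,c,6,75).astype(int); m=(p.min(2)>205)|(p[:,:,1]-p[:,:,0]>45); b=cv2.morphologyEx(m.astype(np.uint8),cv2.MORPH_OPEN,np.ones((5,5)))
    k,l,st,ce=cv2.connectedComponentsWithStats(b); i=1+np.argmax(st[1:,4]); hu=cv2.convexHull(np.argwhere(l==i)[:,::-1].astype(np.int32)); e=cv2.fitEllipse(hu); out+=[toworld(e[0],c,75).round(1),np.round(np.array(e[1])/2,1)]
    p=patch(s,im,c,33,30); g=cv2.GaussianBlur(p[:,:,1].astype(np.uint8)-0,(3,3),0)
    sat=(p[:,:,1].astype(int)-p[:,:,0])>50; v=p[:,:,1][sat]; th=(int(v.min())+int(v.max()))/2 if v.size else 0
    bb=blobs(sat&(p[:,:,1]>th)); print(n,out,th,[(toworld(q,c,30).round(1).tolist(),round(2*np.sqrt(a*.25/np.pi),1)) for q,a in bb])
```

```text
w2 [array([573.1,  39.7]), array([37.3, 47.8])] 139.5 [([575.7, 30.1], np.float64(33.5))]
w3 [array([575.4,  29.9]), array([127.5, 127.7])] 162.5 [([575.6, 30.2], np.float64(34.1))]
w4 [array([575.6,  29.4]), array([127.7, 128.4])] 182.5 [([575.8, 31.8], np.float64(35.7))]
w5 [array([575.6,  29.1]), array([127.8, 128.8])] 182.5 [([575.9, 34.2], np.float64(37.7))]
w8 [array([575.4,  30. ]), array([127.2, 127.4])] 139.5 [([575.7, 30.1], np.float64(33.8))]
```

```bash
python3 -c "
from h import *
print(to((575.5,30,60),0),to((575.5,30,14),0))"
```

```text
[-8.900e-03 -3.250e-02  3.178e-01  1.000e-04  2.000e-04 -5.400e-03] [-8.900e-03 -3.250e-02  4.328e-01  1.000e-04  2.000e-04 -5.400e-03]
```

Emit:
{"name": "step_arm", "arguments": {"motion": "0.25 -0.009 -0.03 0.12 0 0 0;0.25 -0.009 -0.03 0.25 0 0 0;0.25 -0.009 -0.03 0.31 0 0 0;0.25 -0.009 -0.03 0.315 0 0 0;0.25 -0.009 -0.03 0.315 0 0 0;0.25 -0.009 -0.03 0.315 0 0 0"}}

```text
time: 16.55
eef_pos: [576.4, 29.9, 62.7]
tcp_rot: [[1.0, -0.005, 0.002], [-0.005, -1.0, 0.0], [0.002, -0.0, -1.0]]
wrist_force: [0.9, -0.0, -0.5]
gripper_width: 0.748
finger_force: 0.0
```

```bash
python3 -c "
from h import *
print(to((575.5,30,14),0))"
```

```text
[-2.500e-03 -2.000e-04  1.218e-01 -1.000e-04 -1.400e-03 -3.600e-03]
```

Emit:
{"name": "step_arm", "arguments": {"motion": "0.25 -0.002 0 0.06 0 0 0;0.25 -0.002 0 0.11 0 0 0;0.25 -0.002 0 0.121 0 0 0;0.25 -0.002 0 0.121 0 0 0;0.25 -0.002 0 0.121 0 0 0;1 -0.002 0 0.121 0 0 0;1 -0.002 0 0.121 0 0 0;1 -0.002 0 0.121 0 0 0;1 -0.002 0 0.121 0 0 0;1 -0.002 0 0.121 0 0 0", "newtons": 100}}

```text
time: 17.8
eef_pos: [575.0, 30.0, 13.9]
tcp_rot: [[1.0, -0.005, 0.001], [-0.005, -1.0, -0.0], [0.001, 0.0, -1.0]]
wrist_force: [-3.9, -0.0, 14.5]
gripper_width: 0.363
finger_force: 98.1
```

Emit:
{"name": "step_arm", "arguments": {"motion": "1 0 0 -0.06 0 0 0;1 0 0 -0.15 0 0 0;1 0 0 -0.22 0 0 0;1 0 0 -0.24 0 0 0;1 0 0 -0.24 0 0 0;1 0 0 -0.24 0 0 0"}}

```text
time: 18.55
eef_pos: [574.2, 29.9, 107.9]
tcp_rot: [[1.0, -0.005, -0.001], [-0.005, -1.0, -0.0], [-0.001, 0.0, -1.0]]
wrist_force: [-0.1, 0.7, -2.1]
gripper_width: 0.364
finger_force: 99.2
```

```bash
python3 -c "
from h import *
s=readout.sense();print(s['wrist_force'],s['ft_torque'],to((571.4,-257.3,110),0,s))"
```

```text
[-0.12137273  0.70893553 -2.07561862] [-0.01344404 -0.00652522  0.03555284] [-0.0035  0.7181 -0.0052  0.      0.001  -0.0031]
```

Emit:
{"name": "step_arm", "arguments": {"motion": "1 -0.005 0.2 0 0 0 0;1 -0.005 0.5 0 0 0 0;1 -0.005 0.7 0 0 0 0;1 -0.005 0.718 0 0 0 0;1 -0.005 0.718 0 0 0 0;1 -0.005 0.718 0 0 0 0;1 -0.005 0.718 0 0 0 0;1 -0.005 0.718 0 0 0 0"}}

```text
time: 19.55
eef_pos: [571.5, -255.7, 108.5]
tcp_rot: [[1.0, -0.003, -0.0], [-0.003, -1.0, 0.001], [-0.0, -0.001, -1.0]]
wrist_force: [-0.5, -1.1, -1.2]
gripper_width: 0.361
finger_force: 99.4
```

```bash
python3 look.py w9
python3 - <<'E'
from meas import *
s,im=load("w9"); print(to((571.4,-257.3,60),0,s),s["wrist_force"],s["gripper_width"])
c=(572,-257); zt=s["eef_pos"][2]-11+3
p=patch(s,im,c,zt,75).astype(int); m=(p.min(2)>205)|(p[:,:,1]-p[:,:,0]>45)
e=cv2.fitEllipse(cv2.convexHull(np.argwhere(cv2.morphologyEx(m.astype(np.uint8),cv2.MORPH_OPEN,np.ones((5,5))))[:,::-1].astype(np.int32))); print(toworld(e[0],c,75),np.array(e[1])/2)
sc=cams.snapshot("side"); save("s9",np.hstack([cv2.resize(im,(440,330)),cv2.resize(sc[90:225,225:365],(342,330))]))
E
```

```text
19.55 [ 571.52508586 -255.66115598  108.54312968] [ 0.55  0.49 -0.3   1.81  0.18  0.87 -1.41]
[-0.0002  0.0042  0.1214 -0.0005  0.0003 -0.002 ] [-0.5278843  -1.1083824  -1.16896754] 0.3614971112105002
[ 571.66682434 -254.97370148] [127.11573029 127.4955368 ]
```

View pics/s9.png

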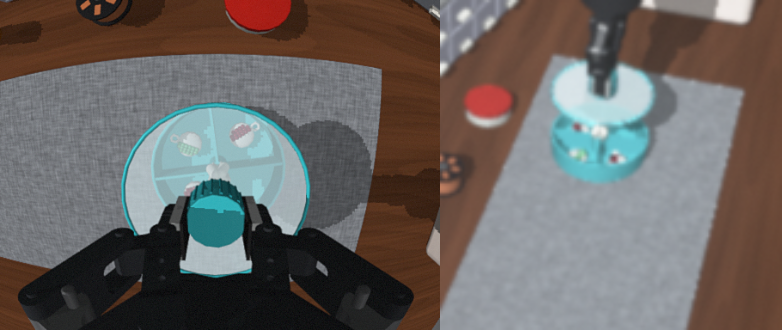

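The lid is held level by the hub above the box, with pendants and stud visible through it. It needs about 2 mm more in -y; then lower.

Emit:
{"name": "step_arm", "arguments": {"motion": "1 0 0.005 0.05 0 0 0;1 0 0.005 0.09 0 0 0;1 0 0.005 0.11 0 0 0;1 0 0.005 0.12 0 0 0;1 0 0.005 0.12 0 0 0;1 0 0.005 0.12 0 0 0"}}

```text
time: 20.4
eef_pos: [571.7, -259.3, 61.4]
tcp_rot: [[1.0, -0.005, 0.001], [-0.005, -1.0, -0.0], [0.001, 0.0, -1.0]]
wrist_force: [0.4, -0.2, -0.2]
gripper_width: 0.367
finger_force: 99.4
```

Emit:
{"name": "step_arm", "arguments": {"motion": "1 0 0 0.01 0 0 0;1 0 0 0.016 0 0 0;1 0 0 0.016 0 0 0;1 0 0 0.016 0 0 0"}}

```text
time: 20.9
eef_pos: [571.4, -259.0, 54.5]
tcp_rot: [[1.0, -0.005, -0.0], [-0.005, -1.0, 0.0], [-0.0, -0.0, -1.0]]
wrist_force: [-0.8, 2.3, 0.1]
gripper_width: 0.364
finger_force: 99.5
```

Emit:
{"name": "step_arm", "arguments": {"motion": "1 0 -0.003 0.003 0 0 0;1 0 -0.003 0.006 0 0 0;1 0 -0.003 0.008 0 0 0;1 0 -0.003 0.01 0 0 0;1 0 -0.003 0.01 0 0 0"}}

```text
time: 21.52
eef_pos: [571.7, -258.1, 50.9]
tcp_rot: [[1.0, -0.005, 0.001], [-0.005, -1.0, -0.0], [0.001, 0.0, -1.0]]
wrist_force: [-0.7, -0.2, 5.6]
gripper_width: 0.361
finger_force: 100.3
```

Force is building and the side load has gone. Keep pressing straight down.

Emit:
{"name": "step_arm", "arguments": {"motion": "1 0 0 0.004 0 0 0;1 0 0 0.007 0 0 0;1 0 0 0.01 0 0 0;1 0 0 0.012 0 0 0;1 0 0 0.012 0 0 0"}}

```text
time: 22.15
eef_pos: [571.2, -257.9, 45.4]
tcp_rot: [[1.0, -0.005, -0.0], [-0.005, -1.0, 0.0], [-0.0, -0.0, -1.0]]
wrist_force: [0.0, -0.0, -5.1]
gripper_width: 0.363
finger_force: 99.6
```

Clicked: the force dropped. Now land it on the rim and bear down.

Emit:
{"name": "step_arm", "arguments": {"motion": "1 0 0 0.003 0 0 0;1 0 0 0.005 0 0 0;1 0 0 0.006 0 0 0;1 0 0 0.006 0 0 0;1 0 0 0.006 0 0 0"}}

```text
time: 22.78
eef_pos: [571.4, -258.0, 44.1]
tcp_rot: [[1.0, -0.005, 0.0], [-0.005, -1.0, -0.0], [0.0, 0.0, -1.0]]
wrist_force: [-4.6, 1.9, 9.1]
gripper_width: 0.361
finger_force: 101.3
```

Emit:
{"name": "step_arm", "arguments": {"motion": "1 0 0 0.001 0 0 0;1 0 0 0.002 0 0 0;1 0 0 0.002 0 0 0;1 0 0 0.002 0 0 0;1 0 0 0.002 0 0 0;1 0 0 0.002 0 0 0"}}

```text
time: 23.52
eef_pos: [571.4, -258.0, 44.0]
tcp_rot: [[1.0, -0.005, 0.0], [-0.005, -1.0, -0.0], [0.0, 0.0, -1.0]]
wrist_force: [-9.7, 2.9, 21.4]
gripper_width: 0.363
finger_force: 102.7
```

```bash
python3 look.py w10
python3 - <<'E'
from meas import *
s,im=load("w10"); c=(572,-257)
p=patch(s,im,c,36,75).astype(int); m=(p.min(2)>205)|(p[:,:,1]-p[:,:,0]>45)
e=cv2.fitEllipse(cv2.convexHull(np.argwhere(cv2.morphologyEx(m.astype(np.uint8),cv2.MORPH_OPEN,np.ones((5,5))))[:,::-1].astype(np.int32))); print(toworld(e[0],c,75),np.array(e[1])/2,s["wrist_force"],s["ft_torque"])
sc=cams.snapshot("side"); scn=cams.snapshot("scene"); save("s10",np.hstack([cv2.resize(sc[90:190,235:345],(400,360)),cv2.resize(scn[120:220,110:220],(400,360))]))
E
```

```text
23.525 [ 571.44538379 -258.00194016   43.99473687] [ 0.53  0.58 -0.28  1.84  0.22  0.75 -1.44]
[ 571.5331192  -257.33480835] [127.16439056 127.49137878] [-9.74320128  2.86493468 21.42891619] [0.88472973 2.12573259 0.00808518]
```

View pics/s10.png

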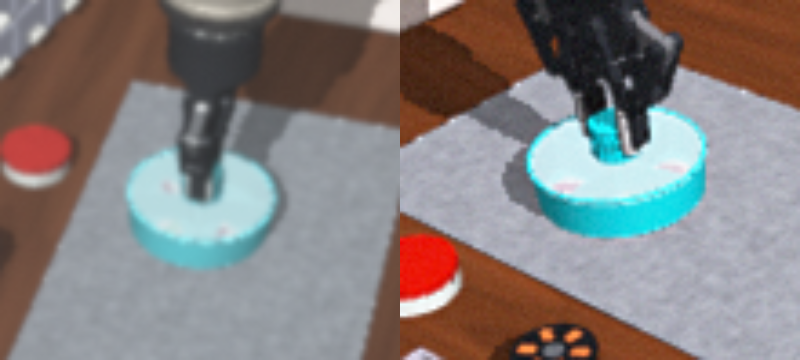

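The lid sits flat on the rim all round, centred. I'll ease the push from 21 N toward about 15 N and trim the side load.

Emit:
{"name": "step_arm", "arguments": {"motion": "1 -0.001 0 -0.0008 0 0 0;1 -0.001 0 -0.0008 0 0 0;1 -0.001 0 -0.0008 0 0 0;1 -0.001 0 -0.0008 0 0 0;1 -0.001 0 -0.0008 0 0 0;1 -0.001 0 -0.0008 0 0 0"}}

```text
time: 24.42
eef_pos: [571.4, -258.0, 44.0]
tcp_rot: [[1.0, -0.005, 0.001], [-0.005, -1.0, -0.0], [0.001, 0.0, -1.0]]
wrist_force: [-6.4, 1.9, 14.3]
gripper_width: 0.358
finger_force: 101.6
```

Emit:
{"name": "step_arm", "arguments": {"motion": "1 0 0 0 0 0 0;1 0 0 0 0 0 0;1 0 0 0 0 0 0;1 0 0 0 0 0 0;1 0 0 0 0 0 0;1 0 0 0 0 0 0;1 0 0 0 0 0 0;1 0 0 0 0 0 0"}}

```text
time: 25.42
eef_pos: [571.4, -258.0, 44.1]
tcp_rot: [[1.0, -0.005, 0.001], [-0.005, -1.0, -0.0], [0.001, 0.0, -1.0]]
wrist_force: [-5.7, 2.9, 14.1]
gripper_width: 0.362
finger_force: 101.6
```

Steady at 14 N, about 17–18 N on the mat with the weight. Handing in.

```bash
python3 -c "
from h import *
print(manip.hand_in()); print(readout.sense()['wrist_force'])"
```

```text
the job is handed in; nothing more can be done
None
the job is handed in; nothing more can be done
```

I handed the job in at about 25 s of the 72 s allowed, but no verdict came back: both garnet pendants are in separate compartments, the jade stayed alone in its own, and the lid is clicked flat on the rim with the gripper still pressing at about 14 N.

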